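Stow the leatherworker's mallet in its tool tray

TASK

Put the wooden mallet away in its cutout in the plywood tool tray. It stands on its head: first lay it down on its side on the open bench and let go, then take it again, turn it so that its shape matches the cutout (broad end, narrow end and handle each in their own part) and press it fully home, with the head on the bottom of the recess and the handle pushed down past the two rubber clips so that it lies level. Do not shove or knock over the thread spool, the glue tin and the shears.

Things in the scene. Friction and masses are not known exactly. Their poses are not given: they have to be found in the camera images.
- mallet_grip (a point): Wooden mallet, 185 mm long, 0.3 kg. Point on the axis of its straight round handle (24 mm thick), 24 mm beyond the head: grip it here when it lies. z: along the handle, head to handle end; y: along the head to its narrow end; x: across the thickness. Along z: flat head top at -74 mm, handle end at +111. It starts standing on the flat top, z up; lying, this point is 22 mm above the bench.
- mallet_head (a point): Same mallet and axes: point on the handle's axis in the head, 25 mm from the flat top. The head is 44 mm thick (x -22 to 22). Its broad part spans y -45 to +18 and z -25 to +25 mm; the narrow end runs on to y +60 with z only -25 to -1. Leaned 30 deg or more about y it topples onto its side by itself; then the head rests flat and the handle floats level.
- seat (a point): Where mallet_grip lies when the mallet is home, 30 mm above the bench. Axes of the tray: z up; home, the handle points to -x, the narrow end to +y, the mallet's +x side is up (mirrored it does not fit: so lay it down towards its -x side). A finger notch crosses the handle here, x -23 to +26, y -62 to +62 mm, down to the recess bottom, so fingers holding the handle go in with it.
- tray_mid (a point): Centre of the underside of the fixed plywood tray, 220 mm along x, 172 mm along y (-95 to +77), top 38 mm and recess bottom 8 mm above the bench. Axes as seat. Clearance in the cutout is about 2.5 mm all round. Home, the head's upper side is 52 mm above the bench, 14 mm proud of the tray, and the handle 4 mm proud. An awl lies in its own slot along the -y edge, its top at 39 mm.
- clip (a point): Top of the handle, when home, between two sprung rubber bars that stick out of the sides of the handle channel: 81 mm from seat towards the handle end, 42 mm above the bench. Axes as seat. Laid in loosely, the handle rests on the bars about 10 mm too high here (tilted about 6 deg); pushing it down here with about 8 to 20 N snaps it past them.
- thread: Bystander: yellow thread spool standing upright, 52 mm in diameter, 95 mm tall; origin at the centre of its underside.
- glue: Bystander: glue tin standing upright, 68 mm in diameter, 85 mm tall; origin at the centre of its underside.
- shears: Bystander: blue-handled shears lying flat, about 210 mm long, 72 mm wide, 15 mm high; origin at the pivot, on the underside, blades towards +x.
Not all that is in view belongs to the job. Of the things that look like the part that bears mallet_grip, the larger one is meant.

How it is judged (in metres and radians):
On the way:
1. the mallet lies on its side on the open bench, let go, clear of the tray (angle between mallet_grip's own z axis and vertical between 1.45 and 1.69 rad and height (world z) of mallet_grip below 0.035 m and horizontal distance between mallet_grip and seat above 0.12 m and contact force between the fingers and mallet below 0.2 N), for 0.2 s.
At the end, for the whole second after the job is handed in: The mallet rests in its cutout, matching its shape: mallet_grip within 7 mm of seat horizontally and 3 mm in height, the handle level within 2 deg (pressed past the clips) and along the cutout within 4.5 deg, the head flat within 3.5 deg, everything still (horizontal distance between mallet_grip and seat below 0.007 m and z of mallet_grip in the frame of seat between -0.003 and 0.003 m and angle between mallet_grip's own z axis and vertical between 1.535 and 1.607 rad and angle between the z axis of mallet_grip and the x axis of seat, either way round below 0.08 rad and angle between the x axis of mallet_grip and the z axis of seat, either way round below 0.06 rad and linear speed of mallet below 0.02 m/s); the robot touches nothing.
It fails at once if a bystander (thread spool, glue tin or shears) is pushed more than 30 mm (distance of any of thread, glue, shears from where it was at the start of the episode above 0.03 m).
It also fails if it takes over 72 s, if anything falls off the work surface, if the arm or the gripper's body presses on something with over 40 N, if the wrist force passes 120 N, or if a joint passes its speed limit or range.

ROBOT

A 6-joint arm with a two-finger parallel gripper is mounted at the origin on the work surface. World frame = base frame: x ahead of the robot, y to its left, z up, the work surface at z = 0. Lengths are in mm, angles in rad, forces in N, time in s.
With the tool pointing down it reaches from about 325 to 900 mm from the base axis. Payload 6.1 kg.
Tool frame: the origin (TCP) lies on the mounting face of the last link; the fingertips stand 173 mm ahead of it and the grasp point (between the pads) lies 155 mm ahead of it; z points along the fingers, y is the line along which they close (so a half turn about z gives the same grasp; the last joint's range is limited). The gripper opens to 85 mm and grips with 20 to 120 N. Pads are 22 mm wide; open, the fingers measure 114 mm over their backs; the gripper's body (76 mm by 85 mm) begins 54 mm behind the grasp point. The pads swing forward as they close: fully open they stand 13 mm farther back than shut.
Start: joints at [1.134, 0.22, 1.526, -0, 1.395, -0.126], TCP at [191.137, 595.05, 404.7] pointing down, gripper open.
Joint ranges: [-2.98, 2.98], [-0.91, 2.08], [0.09, 2.57], [-1.24, 4.39], [0.2, 2.65], [-2.68, 2.68]. Speed limits (rad/s): [2.57, 2.57, 3.01, 3.14, 3.14, 3.14].

INTERFACE

Orientations are given as a 3x3 rotation matrix whose columns are the frame's x, y, z axes.
In Python, from station import robot gives the robot as it stands.
- The arm moves only by the tool send_rows, never from a script. Its argument "moves" is a list of rows, each an object with "hand": the opening, from 0 (shut) to 1 (fully open); "slide": the shift along the tool's x, y, z each as a share of 100 mm, from -1 to 1, a list of three; "angular": the turn, a rotation vector about the tool's x, y, z each as a share of 45 degrees, from -1 to 1, a list of three. A call has 1 to 8 rows; each row is the pose to reach, as a shift and turn from the pose commanded when the call began, along the tool's axes at that moment; what a row does not reach only later rows make up. A row lasts 1/10 s, in which the tool goes at most 50 mm and 8.59 degrees, less where a joint would pass 70% of its speed; a pose out of reach is approached as far as the arm can. A call with a number of a shift or a turn outside -1 to 1 is refused whole. A call with a gripper value outside its range is refused whole. The fingers move at their own pace and stop on an object; "grip_force" is the grip in N (left out, the last holds). Time passes only in rows, so rows that repeat a pose let the fingers close. It gives the time, the measured TCP pose, the force, the opening and the grip force at its end, in the units of the state.
- robot.get_obs(): the state, without advancing time (a new reading comes with each control period).
- robot.camera(name): name is "scene" or "side" or "wrist"; returns a dict with "image" (420x560x3 uint8, red, green, blue), "mtx" (3x3 intrinsics, pixels), "xyz" and "orientation" of the camera in the world; the wrist camera has in their place "mount" (4x4, takes a point from camera to tool coordinates, whose origin is the TCP and whose axes are the flange's). Camera axes: x right, y down, z forward; pixel columns grow to the right and rows downward; lengths in mm; the calibration is good to about 2 mm. A picture is of the moment at which its call begins: read the wrist's pose just before it. There is no depth.
- robot.sign_off(): hands the job in; it is judged then, once.
The state is a dict: "time_s": time; "joints": joint angles; "qd": joint speeds; "joint_torque": joint torques, N m; "tool_pos": TCP position; "tcp_rot": TCP orientation; "ft_force": force on the tool from outside, world axes, zero at the start; "torque": the same for the moment, N m; "gripper_width": opening from 0.0 (shut) to 1.0 (fully open); "grasp_force": force on a finger pad.
Only numpy, scipy, OpenCV 4.12 (cv2) and the standard library are available. Lean on these libraries where they do the work, as an engineer would, in place of code of your own. Each camera call takes 0.05 s, during which the arm holds its last target. There are 200 camera calls.

## Working session

There is one attempt and no reset: what is moved stays moved. The work goes in short steps, Python scripts to look and compute and a tool call to move; the robot and the scene stay as the last step left them, time stands still between calls to the robot, and variables do not carry over. Pictures are saved under pics/ and viewed, at most 10 in all, crops included, and the job is handed in when it is done.

Besides the shell and the picture viewer there is one more tool, called after "Request:" as a command line: name --argument value ..., lists and objects as JSON in quotes. send_rows: Moves the arm, as the interface text tells. Its arguments: {"type":"object","properties":{"moves":{"type":"array"},"grip_force":{"type":"number"}},"required":["moves"]}

```bash
ls; mkdir -p pics; cat > h.py <<'E'
import numpy as np, cv2
from station import robot
def shot(n,f=None):
    o=robot.get_obs(); c=robot.camera(n)
    if 'mount' in c:
        T=np.eye(4);T[:3,:3]=np.array(o['tcp_rot']);T[:3,3]=o['tool_pos'];M=T@np.array(c['mount'])
        c['xyz']=M[:3,3];c['orientation']=M[:3,:3]
    if f: cv2.imwrite('pics/'+f,c['image'][:,:,::-1])
    return c
def ray(c,u,v):
    d=np.array(c['orientation'])@np.linalg.inv(c['mtx'])@[u,v,1]; return np.array(c['xyz']),d/np.linalg.norm(d)
def onz(c,u,v,z):
    p,d=ray(c,u,v); return p+d*(z-p[2])/d[2]
def tri(c1,a,c2,b):
    p,d=ray(c1,*a);q,e=ray(c2,*b)
    s=np.linalg.lstsq(np.array([d,-e]).T,q-p,rcond=None)[0]
    return (p+s[0]*d+q+s[1]*e)/2,np.linalg.norm(p+s[0]*d-q-s[1]*e)
def proj(c,P):
    k=np.array(c['mtx'])@np.array(c['orientation']).T@(np.array(P)-c['xyz']); return k[:2]/k[2]
E
python3 - <<'E'
from h import *
import pickle
a=shot('scene');b=shot('side');w=shot('wrist')
pickle.dump((a,b,w),open('c0.pkl','wb'))
im=np.hstack([a['image'],b['image']])
cv2.imwrite('pics/a.png',cv2.resize(a['image'][:,:,::-1],(800,600)));cv2.imwrite('pics/b.png',cv2.resize(b['image'][:,:,::-1],(800,600)))
for c in(a,b,w):print(np.round(c['xyz']),np.round(c['orientation'],2).tolist())
print(robot.get_obs())
E
```

```text
pics
[1414.  306. 1007.] [[-0.37, 0.68, -0.63], [0.93, 0.27, -0.25], [0.0, -0.67, -0.74]]
[503. 833. 637.] [[-0.99, -0.09, 0.11], [-0.15, 0.55, -0.83], [0.02, -0.83, -0.55]]
[113. 620. 373.] [[0.3, 0.9, 0.31], [0.95, -0.29, -0.1], [-0.0, 0.32, -0.95]]
{'time_s': 0.15, 'joints': array([ 1.13391865e+00,  2.21058719e-01,  1.52735670e+00,  1.57328663e-05,
        1.39468347e+00, -1.26090868e-01]), 'qd': array([ 0.00088957, -0.00112908, -0.00454967,  0.00206578, -0.00102503,
       -0.00059801]), 'joint_torque': array([ 2.38126726e-03, -4.97471344e+01, -3.89911294e+01,  7.89181627e-06,
        6.90208428e-03, -4.00285535e-05]), 'tool_pos': array([191.03852181, 594.87288255, 403.83738328]), 'tcp_rot': array([[-9.52092341e-01,  3.05809991e-01, -6.51341180e-04],
       [ 3.05810616e-01,  9.52091394e-01, -1.35821067e-03],
       [ 2.04781937e-04, -1.49232903e-03, -9.99998866e-01]]), 'ft_force': array([ 0.59106188,  0.34673828, -0.43276224]), 'torque': array([-0.04065023,  0.00267908,  0.00401248]), 'grasp_force': 0.0, 'gripper_width': 1.0011601429284585}
```

View pics/a.png

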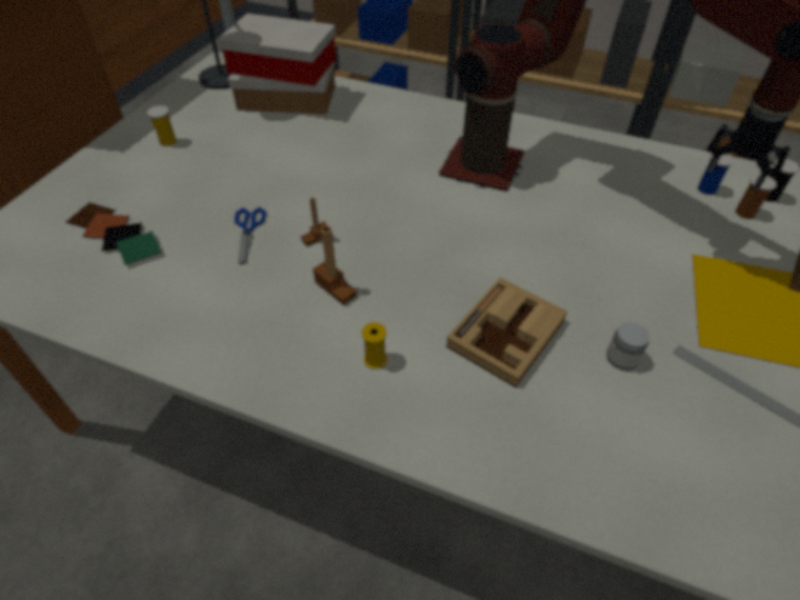

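View pics/b.png

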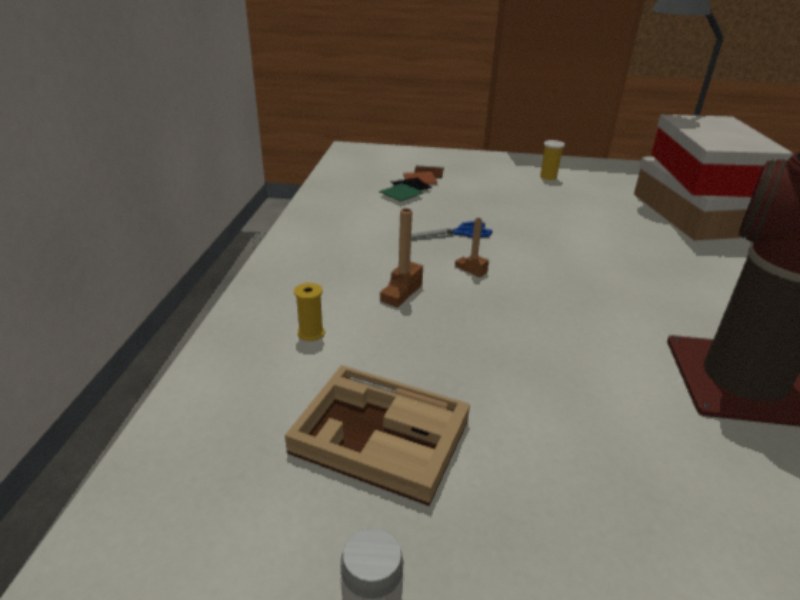

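The scene view (800 px wide) shows two mallets standing on their heads: the larger at (330,265), the smaller at (316,222). In the side view they are at (403,258) and (475,250). The larger one is meant. The tray is at (508,330) and the spool at (375,345); the glue tin is at (628,345) and the shears at (247,230). I'll confirm this with an enlarged crop and measure from it.

```bash
python3 - <<'E'
from h import *
import pickle
a,b,w=pickle.load(open('c0.pkl','rb'))
def crop(c,x,y,ww,hh,W,H): return cv2.resize(c['image'][y:y+hh,x:x+ww,::-1],(W,H),interpolation=cv2.INTER_CUBIC)
t=np.hstack([crop(a,200,130,80,90,400,300)[:, :],crop(b,255,140,100,75,400,300)])
u=np.hstack([crop(a,305,190,100,80,400,300),crop(b,195,250,140,105,400,300)])
cv2.imwrite('pics/c.png',np.vstack([t,u]))
k=560/800
S=lambda x,y:(x*k,y*k)
for n,p,q in [('big top',(326,232),(406,212)),('small top',(313,201),(478,221)),('spooltop',(374,329),(309,290)),('glue top',(631,334),(373,545)),('shears piv',(248,230),(455,232))]:
    P,e=tri(a,S(*p),b,S(*q));print(n,P.round(),e.round(1))
for n,p,z in [('tray c0',(503,281),38),('c1',(567,318),38),('c2',(517,375),38),('c3',(449,338),38)]: print(n,onz(a,*S(*p),z).round())
for n,p,z in [('tray c0',(470,405),38),('c1',(432,487),38),('c2',(289,437),38),('c3',(344,371),38)]: print(n,onz(b,*S(*p),z).round())
E
```

```text
big top [ 610. -183.  180.] 3.6
small top [ 468. -295.  123.] 1.1
spooltop [758.  -9.  97.] 2.5
glue top [565. 471.  87.] 7.4
shears piv [ 515. -473.    8.] 1.0
tray c0 [474. 189.  38.]
c1 [530. 347.  38.]
c2 [716. 283.  38.]
c3 [678. 126.  38.]
tray c0 [463. 179.  38.]
c1 [508. 340.  38.]
c2 [713. 286.  38.]
c3 [667. 132.  38.]
```

View pics/c.png

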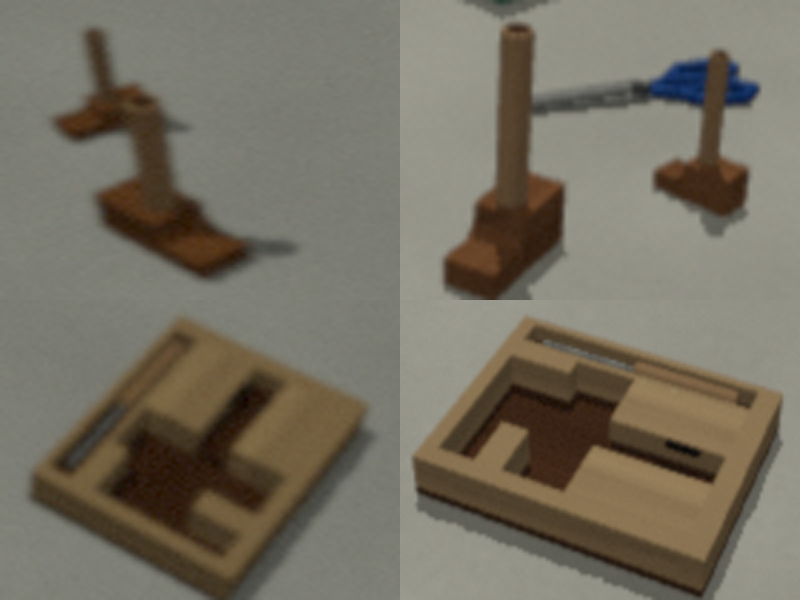

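The crops confirm it: the larger mallet is the foreground one in the left crop, and its triangulated top height of about 180 mm matches 185 mm. The smaller one is only about 123 mm tall. The narrow end points roughly to world +x+y. The tray yaw is about -16°, with the handle channel towards the robot and the awl on the -y edge. Next I move above the tray for a closer look.

Request:
send_rows --moves '[{"hand":1,"slide":[-0.45,-0.2,0],"angular":[0,0,0]},{"hand":1,"slide":[-0.9,-0.4,0],"angular":[0,0,0]},{"hand":1,"slide":[-0.9,-0.4,0],"angular":[0,0,0]}]'

```text
time_s: 0.45
tool_pos: [268.1, 526.5, 404.2]
tcp_rot: [[-0.951, 0.31, 0.001], [0.31, 0.951, -0.002], [-0.002, -0.002, -1.0]]
ft_force: [0.4, 1.2, 0.0]
gripper_width: 1.0
grasp_force: 0.0
```

Request:
send_rows --moves '[{"hand":1,"slide":[-0.45,-0.2,0],"angular":[0,0,0]},{"hand":1,"slide":[-0.9,-0.4,0],"angular":[0,0,0]},{"hand":1,"slide":[-0.9,-0.4,0],"angular":[0,0,0]}]'

```text
time_s: 0.75
tool_pos: [341.4, 460.9, 404.5]
tcp_rot: [[-0.95, 0.311, 0.001], [0.311, 0.95, -0.002], [-0.002, -0.001, -1.0]]
ft_force: [-0.5, 1.4, 0.4]
gripper_width: 1.002
grasp_force: 0.0
```

Request:
send_rows --moves '[{"hand":1,"slide":[-0.45,-0.2,0],"angular":[0,0,0]},{"hand":1,"slide":[-0.9,-0.4,0],"angular":[0,0,0]},{"hand":1,"slide":[-0.9,-0.4,0],"angular":[0,0,0]}]'

```text
time_s: 1.05
tool_pos: [414.6, 395.5, 404.5]
tcp_rot: [[-0.95, 0.311, 0.001], [0.311, 0.95, -0.001], [-0.002, -0.001, -1.0]]
ft_force: [-0.2, 0.9, 0.5]
gripper_width: 1.003
grasp_force: 0.0
```

Request:
send_rows --moves '[{"hand":1,"slide":[-0.45,-0.2,0],"angular":[0,0,0]},{"hand":1,"slide":[-0.9,-0.4,0],"angular":[0,0,0]},{"hand":1,"slide":[-0.9,-0.4,0],"angular":[0,0,0]}]'

```text
time_s: 1.35
tool_pos: [487.8, 330.1, 404.5]
tcp_rot: [[-0.951, 0.31, 0.001], [0.31, 0.951, -0.001], [-0.002, -0.001, -1.0]]
ft_force: [-0.2, 0.1, -0.4]
gripper_width: 1.001
grasp_force: 0.0
```

Request:
send_rows --moves '[{"hand":1,"slide":[-0.45,-0.25,0],"angular":[0,0,0]},{"hand":1,"slide":[-0.9,-0.55,0],"angular":[0,0,0]},{"hand":1,"slide":[-0.9,-0.55,0],"angular":[0,0,0]},{"hand":1,"slide":[-0.9,-0.55,0],"angular":[0,0,0]}]'

```text
time_s: 1.75
tool_pos: [554.0, 252.7, 404.3]
tcp_rot: [[-0.951, 0.308, -0.001], [0.308, 0.951, 0.0], [0.001, 0.0, -1.0]]
ft_force: [-0.5, -0.1, 0.7]
gripper_width: 0.995
grasp_force: 0.0
```

```bash
python3 - <<'E'
from h import *
import pickle
w=shot('wrist');pickle.dump(w,open('w1.pkl','wb'))
cv2.imwrite('pics/d.png',cv2.resize(w['image'][:,:,::-1],(800,600),interpolation=cv2.INTER_CUBIC))
o=robot.get_obs();print(o['tool_pos'],o['joints'],o['time_s'],w['mtx'])
E
```

```text
[553.31536076 253.59683855 404.2921609 ] [ 2.99968075e-01  1.82404226e-01  1.57117305e+00  1.10043490e-03
  1.38908130e+00 -9.59587979e-01] 1.8 [[306.44924443   0.         277.92481601]
 [  0.         306.44924443 205.20522362]
 [  0.           0.           1.        ]]
```

View pics/d.png

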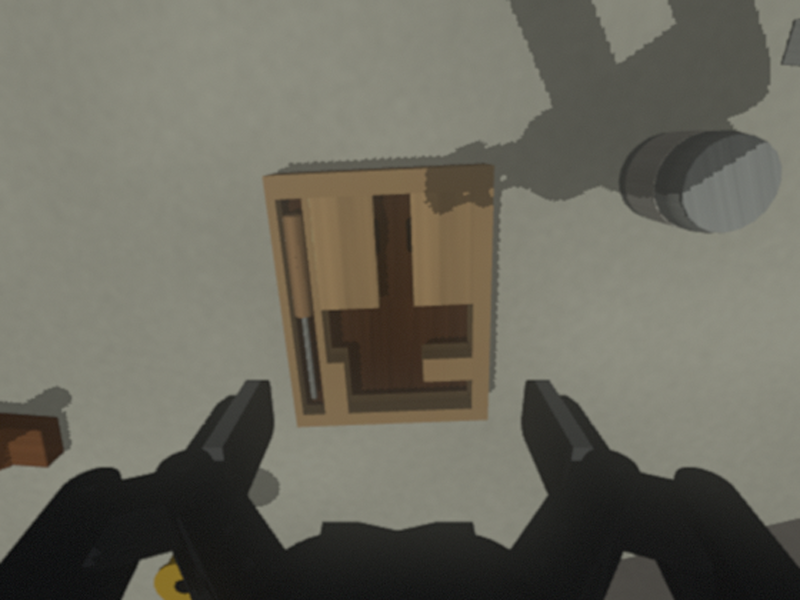

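The close view shows the tray's top corners at (264,177), (493,165), (489,418) and (297,427). The channel runs up towards the robot at (395,195–305), the notch lies at about y 305–390 px, and the awl is on the left. Next come the corner rays and the recess edges.

```bash
python3 - <<'E'
from h import *
import pickle
w=pickle.load(open('w1.pkl','rb'))
k=.7
pts=np.array([onz(w,x*k,y*k,38)[:2] for x,y in [(264,177),(493,165),(489,418),(297,427)]])
print(pts.round(1),[np.linalg.norm(pts[i]-pts[i-1]).round(1) for i in range(4)])
# fit tray frame: local corners (-110,-95),(-110,77),(110,77),(110,-95)
L=np.array([(-110,-95),(-110,77),(110,77),(110,-95)],float)
c,l=pts.mean(0),L.mean(0);H=(L-l).T@(pts-c);U,S,V=np.linalg.svd(H);R=V.T@np.diag([1,np.linalg.det(V.T@U.T)])@U.T
t=c-R@l;print('yaw',np.degrees(np.arctan2(R[1,0],R[0,0])),'mid',t,'res',(pts-(L@R.T+t)).round(1).tolist())
f=lambda x,y,z:((onz(w,x*k,y*k,z)[:2]-t)@R).round(1)
for n,p,z in [('chan L top',(374,197),38),('chan R top',(411,195),38),('chanL bot end',(379,308),38),('notch right top R',(472,305),38),('notch R lower',(472,345+10),38),('notch left',(324,310),38),('tongue tip',(423,360),38),('tongue low',(423,380),38),('floor head end',(400,392),8),('tray rim in',(400,411),38),('floor left head',(360,392),8)]: print(n,f(*p,z))
np.savez('tray.npz',R=R,t=t)
E
```

```text
[[467.7 177.3]
 [511.5 341.2]
 [722.6 285.6]
 [678.6 118.1]] [np.float64(219.1), np.float64(169.6), np.float64(218.3), np.float64(173.2)]
yaw -15.086963411843561 mid [597.42916039 239.23128575] res [[1.2, 1.2], [0.2, -1.0], [-1.1, 0.6], [-0.3, -0.8]]
chan L top [-90.7 -12.9]
chan R top [-90.8  15. ]
chanL bot end [ -1.3 -14.7]
notch right top R [-0.2 61.4]
notch R lower [45.2 61.7]
notch left [ -1.7 -59.9]
tongue tip [48.  19.9]
tongue low [67.3 19.3]
floor head end [96.7 -1.8]
tray rim in [97.6 -2.1]
floor left head [ 94.8 -40. ]
```

Seat lies at tray (21, 0), so world (618, 234), and the notch, head end and channel end all agree. Now to the mallet.

Request:
send_rows --moves '[{"hand":1,"slide":[-0.16,-0.48,0],"angular":[0,0,0]},{"hand":1,"slide":[-0.32,-0.95,0],"angular":[0,0,0]},{"hand":1,"slide":[-0.33,-1,0],"angular":[0,0,0]}]'

```text
time_s: 2.1
tool_pos: [553.9, 145.7, 404.6]
tcp_rot: [[-0.952, 0.307, -0.001], [0.307, 0.952, -0.001], [0.0, -0.001, -1.0]]
ft_force: [0.6, 0.7, 0.5]
gripper_width: 1.0
grasp_force: 0.0
```

Request:
send_rows --moves '[{"hand":1,"slide":[-0.16,-0.48,0],"angular":[0,0,0]},{"hand":1,"slide":[-0.32,-0.95,0],"angular":[0,0,0]},{"hand":1,"slide":[-0.33,-1,0],"angular":[0,0,0]}]'

```text
time_s: 2.4
tool_pos: [555.2, 40.3, 404.8]
tcp_rot: [[-0.951, 0.308, 0.0], [0.308, 0.951, -0.001], [-0.001, -0.001, -1.0]]
ft_force: [0.5, 0.6, 0.9]
gripper_width: 0.999
grasp_force: 0.0
```

Request:
send_rows --moves '[{"hand":1,"slide":[-0.16,-0.48,0],"angular":[0,0,0]},{"hand":1,"slide":[-0.32,-0.95,0],"angular":[0,0,0]},{"hand":1,"slide":[-0.33,-1,0],"angular":[0,0,0]}]'

```text
time_s: 2.7
tool_pos: [556.4, -65.0, 404.9]
tcp_rot: [[-0.951, 0.308, 0.0], [0.308, 0.951, -0.001], [-0.001, -0.001, -1.0]]
ft_force: [-0.5, 0.1, -0.4]
gripper_width: 0.998
grasp_force: 0.0
```

Request:
send_rows --moves '[{"hand":1,"slide":[-0.16,-0.48,0],"angular":[0,0,0]},{"hand":1,"slide":[-0.32,-0.95,0],"angular":[0,0,0]},{"hand":1,"slide":[-0.33,-1,0],"angular":[0,0,0]},{"hand":1,"slide":[-0.33,-1,0],"angular":[0,0,0]}]'

```text
time_s: 3.1
tool_pos: [557.5, -167.5, 404.5]
tcp_rot: [[-0.952, 0.307, -0.0], [0.307, 0.952, 0.001], [0.001, 0.001, -1.0]]
ft_force: [-0.5, 0.2, 0.2]
gripper_width: 1.002
grasp_force: 0.0
```

```bash
python3 - <<'E'
from h import *
import pickle
w=shot('wrist');pickle.dump(w,open('w2.pkl','wb'))
cv2.imwrite('pics/e.png',cv2.resize(w['image'][:,:,::-1],(800,600),interpolation=cv2.INTER_CUBIC))
o=robot.get_obs();print(o['tool_pos'],o['joints'].round(3))
E
```

```text
[ 557.52773727 -166.59251095  404.454259  ] [-4.260e-01  1.190e-01  1.642e+00  1.000e-03  1.382e+00 -1.687e+00]
```

View pics/e.png

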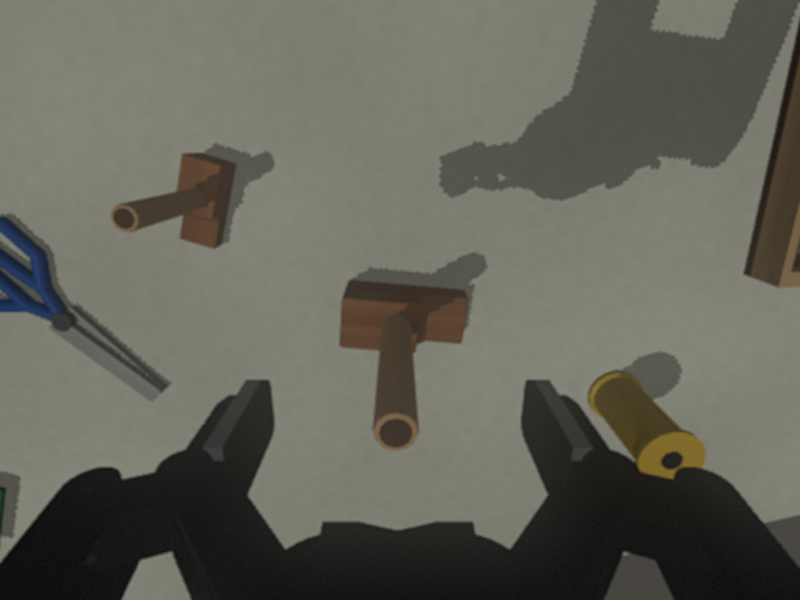

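The wrist view shows the large mallet with its handle top at (396,432). Its broad part's top face has corners at (345,296) and (340,346), and the narrow end's corners are at (467,294) and (463,343). The narrow end points to the right in the image.

```bash
python3 - <<'E'
from h import *
import pickle
w=pickle.load(open('w2.pkl','rb'));k=.7
g=lambda x,y,z:onz(w,x*k,y*k,z)[:2]
top=g(396,432,185);base=g(397,322,50);print('top',top,'base',base)
a,b,c,d=g(345,296,50),g(340,346,50),g(467,293,24),g(463,343,24)
print(a,b,c,d,'thick',np.linalg.norm(a-b),np.linalg.norm(c-d),'len',np.linalg.norm((a+b)/2-(c+d)/2))
for n,v in [('far',c-a),('near',d-b),('ctr',c+d-a-b)]:print(n,np.degrees(np.arctan2(v[1],v[0])))
y=(c+d-a-b);y/=np.linalg.norm(y);print('axis pt from broad',(a+b)/2+45*y,'from narrow',(c+d)/2-60*y)
for p in [(671,460)]: print('spool',g(*p,95))
R=np.array(robot.get_obs()['tcp_rot']);print('tool y yaw',np.degrees(np.arctan2(R[1,1],R[0,1])))
E
```

```text
top [ 611.98048005 -184.71457853] base [ 607.95118191 -182.72962801]
[ 574.53223238 -214.75578657] [ 613.85809626 -233.40406097] [ 611.17903515 -121.67673397] [ 655.02221697 -136.92769285] thick 43.523346700066114 46.41999934111432 len 102.45218071516148
far 68.50959832660888
near 66.8932358781266
ctr 67.68225780043643
axis pt from broad [ 611.28358319 -182.45077604] from narrow [ 610.31606757 -184.80774372]
spool [764.96907327 -10.44724913]
tool y yaw 72.22158402883012
```

The mallet axis is at (611,-184) with its y axis at yaw 68°, from two agreeing estimates. The handle will fall towards yaw 158°, over clear bench. I turn the tool by 4.3°, centre over the handle, descend and grip.

Request:
send_rows --moves '[{"hand":1,"slide":[-0.28,0,0],"angular":[0,0,0.05]},{"hand":1,"slide":[-0.56,0,0],"angular":[0,0,0.095]},{"hand":1,"slide":[-0.56,0,0],"angular":[0,0,0.095]}]'

```text
time_s: 3.45
tool_pos: [612.8, -183.1, 404.1]
tcp_rot: [[-0.927, 0.374, 0.001], [0.374, 0.927, 0.001], [-0.0, 0.001, -1.0]]
ft_force: [-0.3, 0.1, -0.3]
gripper_width: 1.0
grasp_force: 0.0
```

Request:
send_rows --moves '[{"hand":1,"slide":[0,0,0.3],"angular":[0,0,0]},{"hand":1,"slide":[0,0,0.6],"angular":[0,0,0]},{"hand":1,"slide":[0,0,0.85],"angular":[0,0,0]},{"hand":1,"slide":[0,0,1],"angular":[0,0,0]},{"hand":1,"slide":[0,0,1],"angular":[0,0,0]}]'

```text
time_s: 3.95
tool_pos: [609.6, -183.4, 302.0]
tcp_rot: [[-0.927, 0.374, -0.005], [0.374, 0.927, 0.002], [0.005, 0.001, -1.0]]
ft_force: [-0.2, 0.8, -0.3]
gripper_width: 0.998
grasp_force: 0.0
```

Request:
send_rows --moves '[{"hand":0,"slide":[0,0,0],"angular":[0,0,0]},{"hand":0,"slide":[0,0,0],"angular":[0,0,0]},{"hand":0,"slide":[0,0,0],"angular":[0,0,0]},{"hand":0,"slide":[0,0,0],"angular":[0,0,0]},{"hand":0,"slide":[0,0,0],"angular":[0,0,0]},{"hand":0,"slide":[0,0,0],"angular":[0,0,0]},{"hand":0,"slide":[0,0,0],"angular":[0,0,0]},{"hand":0,"slide":[0,0,0],"angular":[0,0,0]}]' --grip_force 100

```text
time_s: 4.75
tool_pos: [611.0, -185.7, 306.1]
tcp_rot: [[-0.927, 0.376, 0.002], [0.376, 0.927, -0.001], [-0.002, 0.0, -1.0]]
ft_force: [0.6, 2.6, 6.4]
gripper_width: 0.257
grasp_force: 97.6
```

Request:
send_rows --moves '[{"hand":0,"slide":[0,0,-0.12],"angular":[0,0,0]},{"hand":0,"slide":[0.23,0,-0.12],"angular":[0,-0.189,0]},{"hand":0,"slide":[0.45,0,-0.05],"angular":[0,-0.378,0]},{"hand":0,"slide":[0.66,0,0.08],"angular":[0,-0.567,0]},{"hand":0,"slide":[0.86,0,0.28],"angular":[0,-0.756,0]},{"hand":0,"slide":[1,0,0.53],"angular":[0,-0.945,0]},{"hand":0,"slide":[1,0,0.62],"angular":[0,-1,0]},{"hand":0,"slide":[1,0,0.62],"angular":[0,-1,0]}]'

```text
time_s: 5.55
tool_pos: [516.1, -149.7, 250.3]
tcp_rot: [[-0.67, 0.373, 0.641], [0.272, 0.928, -0.255], [-0.69, 0.004, -0.724]]
ft_force: [-0.3, -1.0, -3.2]
gripper_width: 0.256
grasp_force: 98.3
```

```bash
python3 - <<'E'
from h import *
import pickle
b=shot('side')
cv2.imwrite('pics/f.png',cv2.resize(b['image'][100:280,200:440,::-1],(800,600),interpolation=cv2.INTER_CUBIC))
o=robot.get_obs();print(o['tool_pos'],o['joints'].round(3),o['tcp_rot'].round(3),o['ft_force'])
E
```

```text
[ 517.66772745 -150.49645223  252.30000977] [-4.420e-01  2.000e-03  2.174e+00  2.160e-01  2.050e-01 -1.823e+00] [[-0.668  0.374  0.644]
 [ 0.271  0.928 -0.257]
 [-0.693  0.003 -0.721]] [ 0.31899431  0.23045898 -2.98681709]
```

View pics/f.png

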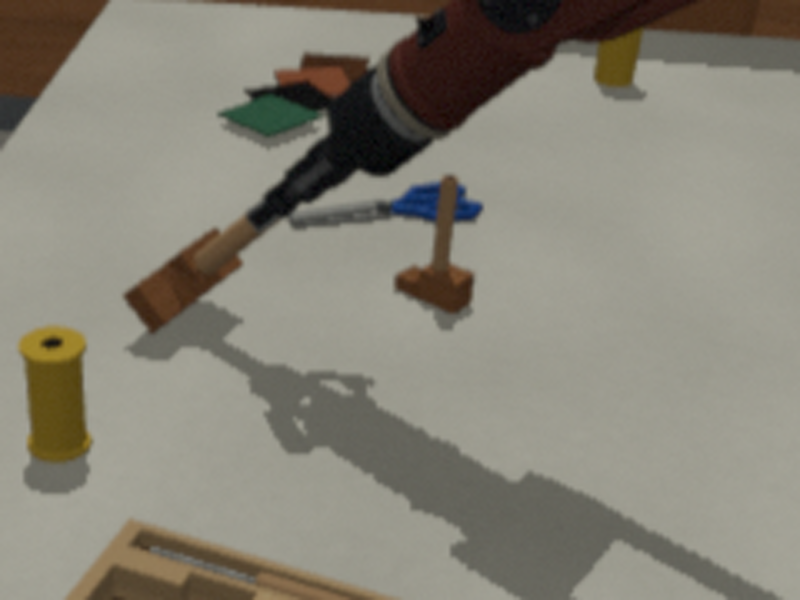

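The mallet is held at about 44° tilt in line with the tool, its head clear of the bench, and J5 is at its limit of about 0.2. I back off by 5° and lower until the edge is just above the bench.

Request:
send_rows --moves '[{"hand":0,"slide":[-0.12,0,0],"angular":[0,0.11,0]},{"hand":0,"slide":[-0.12,0,0],"angular":[0,0.11,0]},{"hand":0,"slide":[-0.12,0,0],"angular":[0,0.11,0]}]'

```text
time_s: 5.9
tool_pos: [527.7, -154.5, 263.2]
tcp_rot: [[-0.716, 0.373, 0.59], [0.29, 0.928, -0.235], [-0.635, 0.002, -0.773]]
ft_force: [0.3, 0.0, -3.8]
gripper_width: 0.255
grasp_force: 98.3
```

```bash
python3 - <<'E'
from h import *
o=robot.get_obs();R=o['tcp_rot'];print(o['tool_pos'],o['joints'].round(3),R.round(3),o['ft_force'],'tilt',np.degrees(np.arccos(-R[2,2])),'grasp',o['tool_pos']+155*R[:,2],'edge z',(o['tool_pos']+R@[22,0,305])[2])
E
```

```text
[ 527.69865204 -154.50829624  263.21514629] [-0.44   0.013  2.118  0.12   0.326 -1.727] [[-0.716  0.373  0.59 ]
 [ 0.29   0.928 -0.235]
 [-0.635  0.002 -0.773]] [ 0.28880669  0.01250213 -3.81305987] tilt 39.40448781745449 grasp [ 619.09890788 -190.93766749  143.44914885] edge z 13.581275743958116
```

Request:
send_rows --moves '[{"hand":0,"slide":[0.04,0,0.05],"angular":[0,0,0]},{"hand":0,"slide":[0.08,0,0.1],"angular":[0,0,0]},{"hand":0,"slide":[0.08,0,0.1],"angular":[0,0,0]},{"hand":0,"slide":[0.08,0,0.1],"angular":[0,0,0]}]'

```text
time_s: 6.3
tool_pos: [527.6, -154.1, 250.2]
tcp_rot: [[-0.716, 0.373, 0.59], [0.29, 0.928, -0.235], [-0.635, 0.003, -0.772]]
ft_force: [-0.3, 2.8, 3.6]
gripper_width: 0.257
grasp_force: 99.3
```

Request:
send_rows --moves '[{"hand":1,"slide":[0,0,0],"angular":[0,0,0]},{"hand":1,"slide":[0,0,0],"angular":[0,0,0]},{"hand":1,"slide":[0,0,0],"angular":[0,0,0]},{"hand":1,"slide":[0,0,0],"angular":[0,0,0]},{"hand":1,"slide":[0,0,0],"angular":[0,0,0]},{"hand":1,"slide":[0,0,0],"angular":[0,0,0]},{"hand":1,"slide":[0,0,0],"angular":[0,0,0]},{"hand":1,"slide":[0,0,0],"angular":[0,0,0]}]'

```text
time_s: 7.1
tool_pos: [526.6, -154.0, 248.9]
tcp_rot: [[-0.719, 0.373, 0.587], [0.291, 0.928, -0.234], [-0.631, 0.003, -0.776]]
ft_force: [0.1, -0.4, -0.3]
gripper_width: 1.001
grasp_force: 0.0
```

```bash
python3 - <<'E'
from h import *
b=shot('side')
cv2.imwrite('pics/g.png',cv2.resize(b['image'][100:280,200:440,::-1],(800,600),interpolation=cv2.INTER_CUBIC))
o=robot.get_obs();print(o['tool_pos'],o['joints'].round(3),o['ft_force'])
E
```

```text
[ 526.63622986 -153.96355988  248.89739516] [-0.439  0.038  2.125  0.13   0.299 -1.737] [ 0.33897687 -0.48826749  0.12139942]
```

View pics/g.png

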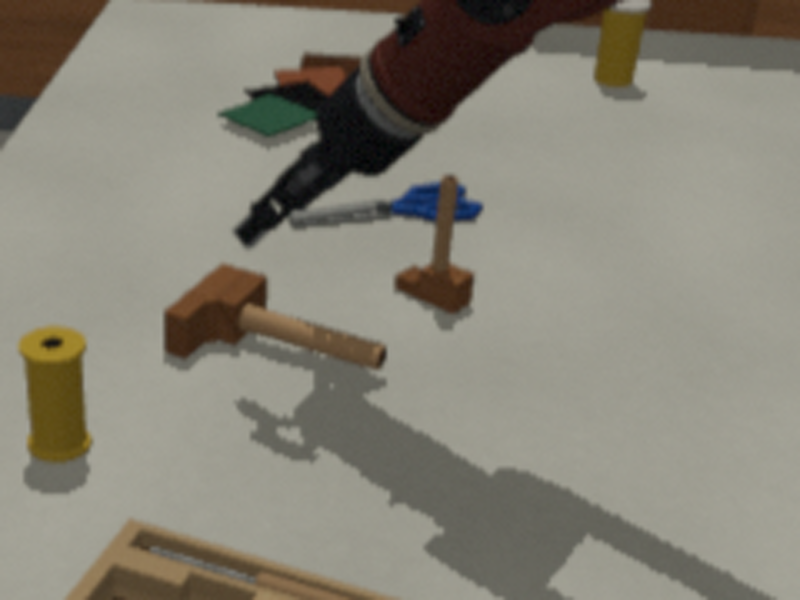

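The mallet lies on its side, let go, with the handle towards the robot and the narrow end towards +y. I rise, level the tool and look from above.

Request:
send_rows --moves '[{"hand":1,"slide":[-0.3,0,-0.4],"angular":[0,0,0]},{"hand":1,"slide":[-0.6,0,-0.6],"angular":[0,0.18,0]},{"hand":1,"slide":[-1,0,-0.5],"angular":[0,0.36,0]},{"hand":1,"slide":[-1,0,-0.42],"angular":[0,0.54,0]},{"hand":1,"slide":[-1,0,-0.42],"angular":[0,0.72,0]},{"hand":1,"slide":[-1,0,-0.42],"angular":[0,0.87,0]},{"hand":1,"slide":[-1,0,-0.42],"angular":[0,0.87,0]},{"hand":1,"slide":[-1,0,-0.42],"angular":[0,0.87,0]}]'

```text
time_s: 7.95
tool_pos: [574.1, -173.3, 344.0]
tcp_rot: [[-0.928, 0.373, 0.003], [0.373, 0.928, 0.002], [-0.002, 0.003, -1.0]]
ft_force: [0.8, 0.4, 0.3]
gripper_width: 0.998
grasp_force: 0.0
```

```bash
python3 - <<'E'
from h import *
import pickle
w=shot('wrist');pickle.dump(w,open('w3.pkl','wb'))
cv2.imwrite('pics/i.png',cv2.resize(w['image'][:,:,::-1],(800,600),interpolation=cv2.INTER_CUBIC))
o=robot.get_obs();print(o['tool_pos'],o['joints'].round(3),o['tcp_rot'].round(3))
E
```

```text
[ 573.83628945 -173.20085149  344.20555595] [-0.425  0.208  1.658  0.003  1.274 -1.615] [[-0.928  0.373  0.003]
 [ 0.373  0.928  0.002]
 [-0.002  0.003 -1.   ]]
```

View pics/i.png

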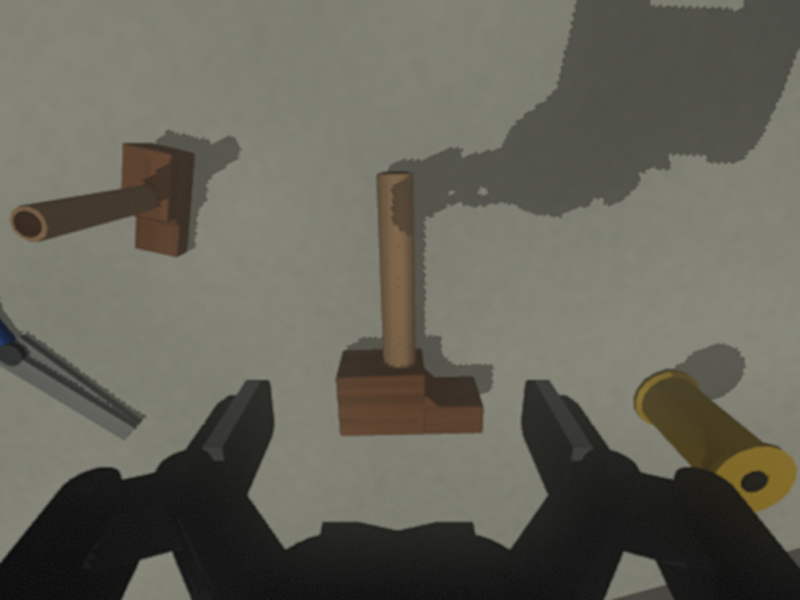

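In this view the handle edges run from (378,178) to (384,366) and from (412,178) to (416,366). The head's upper face spans (337,376) to (482,434), with the narrow end on the right.

```bash
python3 - <<'E'
from h import *
import pickle
w=pickle.load(open('w3.pkl','rb'));k=.7
g=lambda x,y,z:onz(w,x*k,y*k,z)[:2]
e=(g(378,178,22)+g(412,178,22))/2; h=(g(384,360,22)+g(416,360,22))/2
d=(e-h)/np.linalg.norm(e-h);yaw=np.degrees(np.arctan2(d[1],d[0]))
hl,hr=g(340,435,44),g(482,432,44);v=hr-hl
print('handle yaw',yaw,'head y yaw',np.degrees(np.arctan2(v[1],v[0])),'len',np.linalg.norm(v),'diam',np.linalg.norm(g(381,270,22)-g(414,270,22)))
top=hl+45*v/np.linalg.norm(v)
handle_end=g(395,173,28)
sh=g(385,376,44)
print('flat top',top,'end',handle_end,'len',np.linalg.norm(top-handle_end))
n=np.array([-d[1],d[0]])
lat=lambda p:(p-h)@n
print('grip from end',h+d*((handle_end-h)@d-111),'from top',h+d*((top-h)@d+74),'from shoulder(z=+25 -> 24)',h+d*((sh-h)@d+24),'lat',lat(top),lat(handle_end))
E
```

```text
handle yaw 159.67552974695562 head y yaw 69.45728851812991 len 103.7940156236932 diam 22.786483137579953
flat top [ 686.57159791 -213.34140854] end [ 514.95004528 -149.34243985] len 183.1661140064127
grip from end [ 619.00200927 -187.99732689] from top [ 617.28188184 -187.36019714] from shoulder(z=+25 -> 24) [ 619.11315762 -188.03849589] lat 0.29681352620202617 -0.10724831388230172
```

Grip point (618.5,-188) and handle yaw 159.6° agree from three references, and the measured length of 183 mm is close to the stated 185. I descend on it.

Request:
send_rows --moves '[{"hand":1,"slide":[-0.47,0.03,0],"angular":[0,0,-0.033]},{"hand":1,"slide":[-0.47,0.03,0.4],"angular":[0,0,-0.033]},{"hand":1,"slide":[-0.47,0.03,0.8],"angular":[0,0,-0.033]},{"hand":1,"slide":[-0.47,0.03,1],"angular":[0,0,-0.033]},{"hand":1,"slide":[-0.47,0.03,1],"angular":[0,0,-0.033]}]'

```text
time_s: 8.5
tool_pos: [616.6, -186.8, 240.2]
tcp_rot: [[-0.937, 0.349, -0.004], [0.349, 0.937, 0.005], [0.006, 0.003, -1.0]]
ft_force: [-0.2, -0.6, 0.1]
gripper_width: 1.003
grasp_force: 0.0
```

Request:
send_rows --moves '[{"hand":1,"slide":[0,0,0.25],"angular":[0,0,0]},{"hand":1,"slide":[0,0,0.45],"angular":[0,0,0]},{"hand":1,"slide":[0,0,0.6],"angular":[0,0,0]},{"hand":1,"slide":[0,0,0.65],"angular":[0,0,0]},{"hand":1,"slide":[0,0,0.65],"angular":[0,0,0]},{"hand":1,"slide":[0,0,0.65],"angular":[0,0,0]}]'

```text
time_s: 9.1
tool_pos: [619.4, -187.8, 181.0]
tcp_rot: [[-0.937, 0.349, 0.003], [0.349, 0.937, 0.002], [-0.002, 0.003, -1.0]]
ft_force: [-0.3, 0.4, 0.0]
gripper_width: 1.002
grasp_force: 0.0
```

Request:
send_rows --moves '[{"hand":1,"slide":[0,0,0.03],"angular":[0,0,0]},{"hand":0,"slide":[0,0,0.03],"angular":[0,0,0]},{"hand":0,"slide":[0,0,0.03],"angular":[0,0,0]},{"hand":0,"slide":[0,0,0.03],"angular":[0,0,0]},{"hand":0,"slide":[0,0,0.03],"angular":[0,0,0]},{"hand":0,"slide":[0,0,0.03],"angular":[0,0,0]},{"hand":0,"slide":[0,0,0.03],"angular":[0,0,0]},{"hand":0,"slide":[0,0,0.03],"angular":[0,0,0]}]' --grip_force 100

```text
time_s: 9.9
tool_pos: [618.8, -187.8, 177.0]
tcp_rot: [[-0.937, 0.349, 0.001], [0.349, 0.937, 0.002], [-0.0, 0.003, -1.0]]
ft_force: [-3.3, -0.9, 5.4]
gripper_width: 0.25
grasp_force: 97.5
```

Request:
send_rows --moves '[{"hand":0,"slide":[0,0,-0.15],"angular":[0,0,0]},{"hand":0,"slide":[0,0,-0.4],"angular":[0,0,0]},{"hand":0,"slide":[0,0,-0.8],"angular":[0,0,0]},{"hand":0,"slide":[0,0,-1],"angular":[0,0,0]},{"hand":0,"slide":[0,0,-1],"angular":[0,0,0]},{"hand":0,"slide":[0,0,-1],"angular":[0,0,0]}]'

```text
time_s: 10.5
tool_pos: [618.3, -187.5, 276.1]
tcp_rot: [[-0.937, 0.349, 0.001], [0.349, 0.937, 0.003], [0.001, 0.003, -1.0]]
ft_force: [0.2, -0.5, -4.0]
gripper_width: 0.247
grasp_force: 97.8
```

```bash
python3 - <<'E'
from h import *
o=robot.get_obs();R=o['tcp_rot'];t=np.load('tray.npz');yaw=np.arctan2(R[1,0],R[0,0])
seat=t['t']+t['R']@[21,0]
print(o['tool_pos'],R.round(3),'tool x yaw',np.degrees(yaw),'seat',seat,'d tool',(R.T@np.r_[seat-o['tool_pos'][:2],0]).round(1))
E
```

```text
[ 618.33429889 -187.53462521  276.12035983] [[-0.937  0.349  0.001]
 [ 0.349  0.937  0.003]
 [ 0.001  0.003 -1.   ]] tool x yaw 159.57432876194903 seat [617.70532985 233.76530439] d tool [147.6 394.6   1.3]
```

Request:
send_rows --moves '[{"hand":0,"slide":[0.17,0.46,0],"angular":[0,0,0]},{"hand":0,"slide":[0.34,0.92,0],"angular":[0,0,0]},{"hand":0,"slide":[0.37,0.98,0],"angular":[0,0,0]}]'

```text
time_s: 10.8
tool_pos: [616.6, -78.0, 273.4]
tcp_rot: [[-0.938, 0.346, -0.005], [0.346, 0.938, 0.007], [0.007, 0.005, -1.0]]
ft_force: [0.0, -0.9, -4.0]
gripper_width: 0.247
grasp_force: 98.5
```

Request:
send_rows --moves '[{"hand":0,"slide":[0.17,0.46,0],"angular":[0,0,0]},{"hand":0,"slide":[0.34,0.92,0],"angular":[0,0,0]},{"hand":0,"slide":[0.37,0.98,0],"angular":[0,0,0]}]'

```text
time_s: 11.1
tool_pos: [616.2, 26.6, 274.3]
tcp_rot: [[-0.939, 0.345, -0.004], [0.345, 0.939, 0.005], [0.006, 0.004, -1.0]]
ft_force: [-0.1, -0.4, -4.2]
gripper_width: 0.25
grasp_force: 99.0
```

Request:
send_rows --moves '[{"hand":0,"slide":[0.17,0.46,0],"angular":[0,0,0]},{"hand":0,"slide":[0.34,0.92,0],"angular":[0,0,0]},{"hand":0,"slide":[0.37,0.98,0],"angular":[0,0,0]}]'

```text
time_s: 11.4
tool_pos: [616.0, 130.8, 275.1]
tcp_rot: [[-0.939, 0.345, -0.003], [0.345, 0.939, 0.005], [0.004, 0.003, -1.0]]
ft_force: [0.2, 0.0, -3.5]
gripper_width: 0.252
grasp_force: 99.3
```

Request:
send_rows --moves '[{"hand":0,"slide":[0.17,0.46,0],"angular":[0,0,-0.04]},{"hand":0,"slide":[0.3,0.85,0],"angular":[0,0,-0.08]},{"hand":0,"slide":[0.37,1,0],"angular":[0,0,-0.118]},{"hand":0,"slide":[0.37,1,0],"angular":[0,0,-0.118]},{"hand":0,"slide":[0.37,1,0],"angular":[0,0,-0.118]}]'

```text
time_s: 11.9
tool_pos: [617.1, 232.2, 276.1]
tcp_rot: [[-0.965, 0.261, -0.001], [0.261, 0.965, 0.001], [0.002, 0.001, -1.0]]
ft_force: [-0.6, -0.3, -2.8]
gripper_width: 0.25
grasp_force: 99.6
```

```bash
python3 - <<'E'
from h import *
import pickle
o=robot.get_obs();w=shot('wrist');b=shot('side');pickle.dump((w,b),open('w4.pkl','wb'))
cv2.imwrite('pics/j.png',cv2.resize(w['image'][:,:,::-1],(800,600),interpolation=cv2.INTER_CUBIC))
R=o['tcp_rot'];t=np.load('tray.npz');yaw=np.arctan2(R[1,0],R[0,0])
seat=t['t']+t['R']@[21,0]
g=o['tool_pos']+155*R[:,2]
print(o['tool_pos'],g,'tool x yaw',np.degrees(yaw),'d tool from grasp',(R.T@np.r_[seat-g[:2],0]).round(1))
E
```

```text
[617.13477299 232.17367397 276.11460771] [616.90859843 232.35359572 121.11487715] tool x yaw 164.8855189823576 d tool from grasp [-0.4  1.6  0. ]
```

View pics/j.png

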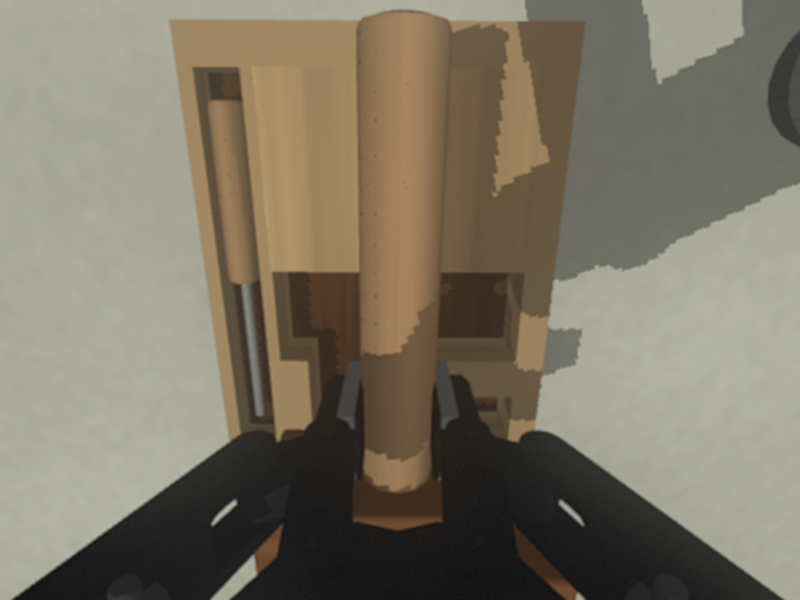

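Held mallet over the tray: the tray's top corners are at (170,20) and (584,22), and its sides run to (232,435) and (537,430). The notch edge is at y=271, x 273–526. The handle edges run from (358,25) to (364,440) and from (452,25) to (436,440). I cross-check the tray pose and the mallet in hand from this one view.

```bash
python3 - <<'E'
from h import *
import pickle
w,b=pickle.load(open('w4.pkl','rb'));k=.7
o=robot.get_obs();R=o['tcp_rot'];T=o['tool_pos']
def tl(x,y,z): p=onz(w,x*k,y*k,z); return (R.T@(p-T)).round(1)
for n,p,z in [('TL',(170,20),38),('TR',(584,22),38),('L low',(232,435),38),('R low',(537,430),38),('notch L',(273,271),38),('notch R',(526,272),38),('notch low R',(517,362),38),('notch low L',(281,360),38)]: print(n,tl(*p,z))
for y in (30,150,300):
    l=358+(364-358)*(y-25)/415;r=452+(436-452)*(y-25)/415
    a,c=tl(l,y,121),tl(r,y,121);print('handle',y,a[:2],c[:2],'mid y',(a[1]+c[1])/2,'w',c[1]-a[1])
print('end',tl(403,12,131))
E
```

```text
TL [130.9 -93.1 238.8]
TR [130.7  77.9 239. ]
L low [-72.4 -91.7 238.6]
R low [-68.7  79.5 238.8]
notch L [ 23.4 -60.1 238.7]
notch R [ 23.2  64.4 238.9]
notch low R [-26.2  64.4 238.9]
notch low L [-25.4 -60.2 238.7]
handle 30 [109.6  -9. ] [109.7  14.3] mid y 2.6500000000000004 w 23.3
handle 150 [81.2 -9.3] [81.3 14.3] mid y 2.5 w 23.6
handle 300 [38.2 -9.7] [38.3 14.3] mid y 2.3000000000000007 w 24.0
end [111.1   2.  145.9]
```

In the same view the handle lies at tool y +2.4 and the tray at +2.1, which is a shared camera bias. In x the mallet needs about +0.6 mm, and the yaw agrees within 0.5°. All of this is within the 2.5 mm clearance, so I go down.

Request:
send_rows --moves '[{"hand":0,"slide":[0.005,-0.003,0.2],"angular":[0,0,0]},{"hand":0,"slide":[0.005,-0.003,0.4],"angular":[0,0,0]},{"hand":0,"slide":[0.005,-0.003,0.5],"angular":[0,0,0]},{"hand":0,"slide":[0.005,-0.003,0.5],"angular":[0,0,0]},{"hand":0,"slide":[0.005,-0.003,0.5],"angular":[0,0,0]}]'

```text
time_s: 12.5
tool_pos: [617.4, 232.3, 228.1]
tcp_rot: [[-0.965, 0.262, 0.001], [0.262, 0.965, 0.003], [-0.0, 0.003, -1.0]]
ft_force: [-0.4, 0.1, -3.6]
gripper_width: 0.249
grasp_force: 99.6
```

Request:
send_rows --moves '[{"hand":0,"slide":[0,0,0.04],"angular":[0,0,0]},{"hand":0,"slide":[0,0,0.08],"angular":[0,0,0]},{"hand":0,"slide":[0,0,0.12],"angular":[0,0,0]},{"hand":0,"slide":[0,0,0.14],"angular":[0,0,0]},{"hand":0,"slide":[0,0,0.16],"angular":[0,0,0]},{"hand":0,"slide":[0,0,0.16],"angular":[0,0,0]}]'

```text
time_s: 13.1
tool_pos: [616.8, 233.1, 211.3]
tcp_rot: [[-0.965, 0.261, 0.0], [0.261, 0.965, 0.003], [0.0, 0.003, -1.0]]
ft_force: [-0.0, -0.2, -3.4]
gripper_width: 0.256
grasp_force: 99.6
```

The head bottom is about 4 mm below the tray top with no contact force, so it is entering. I continue.

Request:
send_rows --moves '[{"hand":0,"slide":[0,0,0.03],"angular":[0,0,0]},{"hand":0,"slide":[0,0,0.06],"angular":[0,0,0]},{"hand":0,"slide":[0,0,0.09],"angular":[0,0,0]},{"hand":0,"slide":[0,0,0.12],"angular":[0,0,0]},{"hand":0,"slide":[0,0,0.14],"angular":[0,0,0]},{"hand":0,"slide":[0,0,0.14],"angular":[0,0,0]}]'

```text
time_s: 13.7
tool_pos: [617.0, 232.9, 197.5]
tcp_rot: [[-0.965, 0.261, 0.0], [0.261, 0.965, 0.002], [0.0, 0.002, -1.0]]
ft_force: [-0.3, -0.6, -3.3]
gripper_width: 0.248
grasp_force: 99.6
```

Request:
send_rows --moves '[{"hand":0,"slide":[0,0,0.02],"angular":[0,0,0]},{"hand":0,"slide":[0,0,0.04],"angular":[0,0,0]},{"hand":0,"slide":[0,0,0.06],"angular":[0,0,0]},{"hand":0,"slide":[0,0,0.06],"angular":[0,0,0]}]'

```text
time_s: 14.1
tool_pos: [617.2, 232.6, 191.7]
tcp_rot: [[-0.965, 0.261, 0.001], [0.261, 0.965, 0.002], [-0.001, 0.002, -1.0]]
ft_force: [-1.0, -3.9, 0.8]
gripper_width: 0.249
grasp_force: 99.8
```

Request:
send_rows --moves '[{"hand":0,"slide":[0,0,0.02],"angular":[0,0,0]},{"hand":0,"slide":[0,0,0.04],"angular":[0,0,0]},{"hand":0,"slide":[0,0,0.05],"angular":[0,0,0]},{"hand":0,"slide":[0,0,0.05],"angular":[0,0,0]}]'

```text
time_s: 14.5
tool_pos: [616.4, 233.0, 185.3]
tcp_rot: [[-0.965, 0.261, -0.001], [0.261, 0.965, 0.002], [0.001, 0.002, -1.0]]
ft_force: [-1.9, -3.5, -6.2]
gripper_width: 0.252
grasp_force: 99.0
```

The axis is now at about 30 mm, which is home height. I release, rise, shift 81 mm towards the handle end and close the fingers, ready to press over the clip.

Request:
send_rows --moves '[{"hand":1,"slide":[0,0,0],"angular":[0,0,0]},{"hand":1,"slide":[0,0,0],"angular":[0,0,0]},{"hand":1,"slide":[0,0,0],"angular":[0,0,0]},{"hand":1,"slide":[0,0,0],"angular":[0,0,0]},{"hand":1,"slide":[0,0,0],"angular":[0,0,0]},{"hand":1,"slide":[0,0,0],"angular":[0,0,0]}]'

```text
time_s: 15.1
tool_pos: [617.2, 233.2, 187.0]
tcp_rot: [[-0.965, 0.261, 0.002], [0.261, 0.965, 0.003], [-0.001, 0.003, -1.0]]
ft_force: [-0.5, -0.9, 0.0]
gripper_width: 1.003
grasp_force: 0.0
```

Request:
send_rows --moves '[{"hand":1,"slide":[0,0,-0.2],"angular":[0,0,0]},{"hand":1,"slide":[0,0,-0.6],"angular":[0,0,0]},{"hand":1,"slide":[0,0,-1],"angular":[0,0,0]},{"hand":0,"slide":[0.4,0,-1],"angular":[0,0,0]},{"hand":0,"slide":[0.81,0,-1],"angular":[0,0,0]},{"hand":0,"slide":[0.81,0,-1],"angular":[0,0,0]},{"hand":0,"slide":[0.81,0,-1],"angular":[0,0,0]},{"hand":0,"slide":[0.81,0,-1],"angular":[0,0,0]}]' --grip_force 30

```text
time_s: 15.9
tool_pos: [539.6, 253.9, 287.2]
tcp_rot: [[-0.965, 0.261, 0.003], [0.261, 0.965, 0.003], [-0.002, 0.004, -1.0]]
ft_force: [0.3, 0.3, 0.0]
gripper_width: 0.141
grasp_force: 0.0
```

Request:
send_rows --moves '[{"hand":0,"slide":[0,0,0.3],"angular":[0,0,0]},{"hand":0,"slide":[0,0,0.5],"angular":[0,0,0]},{"hand":0,"slide":[0,0,0.56],"angular":[0,0,0]},{"hand":0,"slide":[0,0,0.56],"angular":[0,0,0]},{"hand":0,"slide":[0,0,0.56],"angular":[0,0,0]}]'

```text
time_s: 16.4
tool_pos: [539.8, 254.1, 231.6]
tcp_rot: [[-0.965, 0.261, 0.002], [0.261, 0.965, 0.003], [-0.001, 0.004, -1.0]]
ft_force: [-0.3, 0.9, 0.6]
gripper_width: -0.001
grasp_force: 0.0
```

Request:
send_rows --moves '[{"hand":0,"slide":[0,0,0.05],"angular":[0,0,0]},{"hand":0,"slide":[0,0,0.1],"angular":[0,0,0]},{"hand":0,"slide":[0,0,0.12],"angular":[0,0,0]},{"hand":0,"slide":[0,0,0.12],"angular":[0,0,0]}]'

```text
time_s: 16.8
tool_pos: [538.6, 254.1, 218.3]
tcp_rot: [[-0.965, 0.261, 0.0], [0.261, 0.965, 0.002], [0.0, 0.002, -1.0]]
ft_force: [-0.2, 0.4, -0.3]
gripper_width: -0.005
grasp_force: 0.0
```

Request:
send_rows --moves '[{"hand":0,"slide":[0,0,0.02],"angular":[0,0,0]},{"hand":0,"slide":[0,0,0.04],"angular":[0,0,0]},{"hand":0,"slide":[0,0,0.04],"angular":[0,0,0]}]'

```text
time_s: 17.1
tool_pos: [539.0, 254.3, 215.1]
tcp_rot: [[-0.965, 0.261, 0.001], [0.261, 0.965, 0.003], [-0.001, 0.003, -1.0]]
ft_force: [-0.6, -0.4, 2.8]
gripper_width: -0.001
grasp_force: 1.4
```

First contact comes at a tip height of 42 mm, so the handle is already past the clips. I press a little more to be sure.

Request:
send_rows --moves '[{"hand":0,"slide":[0,0,0.01],"angular":[0,0,0]},{"hand":0,"slide":[0,0,0.02],"angular":[0,0,0]},{"hand":0,"slide":[0,0,0.02],"angular":[0,0,0]}]'

```text
time_s: 17.4
tool_pos: [539.1, 254.4, 214.9]
tcp_rot: [[-0.965, 0.261, 0.001], [0.261, 0.965, 0.003], [-0.001, 0.003, -1.0]]
ft_force: [-7.7, -2.4, 15.9]
gripper_width: -0.002
grasp_force: 7.9
```

Request:
send_rows --moves '[{"hand":0,"slide":[0,0,-0.3],"angular":[0,0,0]},{"hand":0,"slide":[0,0,-0.7],"angular":[0,0,0]},{"hand":0,"slide":[0,0,-1],"angular":[0,0,0]},{"hand":0,"slide":[0,0,-1],"angular":[0,0,0]}]'

```text
time_s: 17.8
tool_pos: [540.6, 254.6, 318.5]
tcp_rot: [[-0.965, 0.261, 0.011], [0.261, 0.965, 0.006], [-0.009, 0.008, -1.0]]
ft_force: [1.0, 0.0, 0.1]
gripper_width: 0.002
grasp_force: 0.0
```

Request:
send_rows --moves '[{"hand":0,"slide":[0,0,-0.4],"angular":[0,0,0]},{"hand":0,"slide":[0,0,-0.8],"angular":[0,0,0]},{"hand":0,"slide":[0,0,-0.9],"angular":[0,0,0]},{"hand":0,"slide":[0,0,-0.9],"angular":[0,0,0]},{"hand":0,"slide":[0,0,-0.9],"angular":[0,0,0]}]'

```text
time_s: 18.3
tool_pos: [538.3, 253.5, 400.9]
tcp_rot: [[-0.965, 0.261, -0.001], [0.261, 0.965, 0.002], [0.002, 0.002, -1.0]]
ft_force: [-0.4, -0.2, 0.2]
gripper_width: 0.004
grasp_force: 0.0
```

```bash
python3 - <<'E'
from h import *
import pickle
w=shot('wrist');b=shot('side');pickle.dump((w,b),open('w5.pkl','wb'))
A=cv2.resize(w['image'][90:390,150:430,::-1],(400,428),interpolation=cv2.INTER_CUBIC)
B=cv2.resize(b['image'][250:362,190:340,::-1],(400,299),interpolation=cv2.INTER_CUBIC)
C=np.zeros((428,800,3),np.uint8);C[:,:400]=A;C[:299,400:]=B
cv2.imwrite('pics/k.png',C);print(robot.get_obs()['tool_pos'])
E
```

```text
[538.07700575 253.47357465 400.01244913]
```

View pics/k.png

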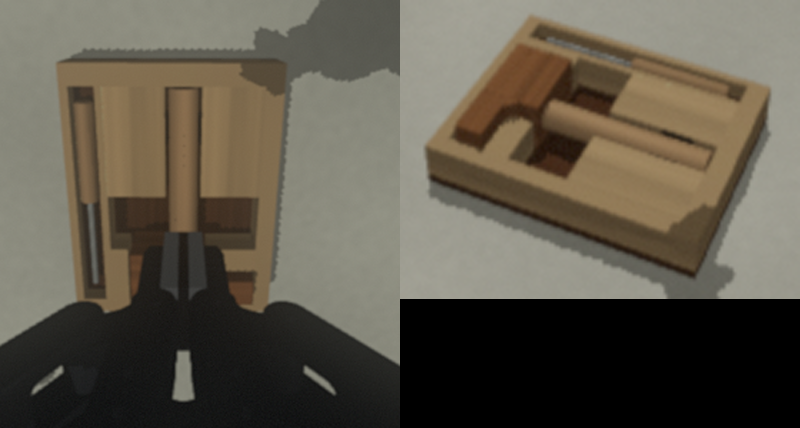

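The last view shows the mallet in its cutout. The head is flat on the left, with the narrow end towards +y, and the handle lies sunk level in the channel between the clips. The handle top measured 42 mm at the clip and 42 mm at the grip, so it is level. I hand it in.

```bash
python3 -c "
from station import robot
print(robot.sign_off())"
```

```text
the job is handed in; nothing more can be done
None
```

The mallet was laid on its side, let go, then pressed into its cutout past both clips. It measured level (handle top about 42 mm at grip and clip), and I handed the job in after about 18 s; the sign-off gave no verdict.

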